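# Unlock the instrument case and hold its lid at 60 degrees

### The job

The stay of the locked instrument case is missing and a new one is to be fitted: take the key that stands in the block on the turntable, push it fully home in the lock on the case's lid, turn it a quarter turn clockwise and leave it in the lock. Then raise the lid to 60 degrees and hold it there steadily: the job finishes with the lid, which would fall shut, still held by the gripper. Leave everything else on the counter and the turntable where it is.

Things in the scene. Friction and masses are not known exactly. Their poses are not given: they have to be found in the camera images.
- key_bow (a point): Centre of the key's steel bow: 30 mm wide along x, 10 thick along y (grip across this), 30 high along z (up). Below it a steel shoulder 16 x 9 x 10 mm, then the blade: 12 mm along x, 6 along y, 24 long, its last 5 mm tapered. Alike both ways round. 45 g. It stands blade down in a slot of a wooden block (44 x 34 mm, 26 high) on the turntable, block top at the shoulder's underside; it lifts out.
- key_tip (a point): End of the key's blade, on the key's axis, 49 mm below key_bow; same axes.
- lock_face (a point): Centre of the round brass lock's top face (34 mm across, 8 mm above the lid's top, 40 mm behind its front edge, on its middle line). The key slot in it is 13.5 mm along x, 7.5 along y, 26 deep along -z, plain mouth. z is the lock's axis, vertical with the lid shut. Axes turn with the cylinder; while locked, x points squarely from the lid's front edge (robot's side) to its hinge.
- lock_seat (a point): Point on the lock's axis 24 mm below lock_face: where the blade's end is when the key is fully home, its shoulder resting on the face.
- lock (a joint): Turn of the lock, rad: starts locked at 0 to 0.08, grows clockwise seen from above to a stop at 1.57. A cam on its foot holds the lid shut up to about 1.1 rad. It stays where left (friction about 0.05 N m). The key has about 0.12 rad of play in the slot: the lock lags the key by that.
- case_lid (a joint): Opening angle of the lid, rad: 0 shut (level), 1.05 is 60 degrees, 1.57 upright. The lid has no stay: below 1.5 rad it falls shut when let go.
- lid_hinge (a point): Middle of the hinge line, at the lid's underside along the case's far edge, 90 mm above the counter. With the lid shut x points from the front edge to the hinge; y runs along the hinge line; axes turn with the lid. The case is a beige steel box fixed to the counter, 200 mm deep (front to hinge), 280 wide, 90 high; the lid is a 6 mm plate on it, about 0.7 kg.
- lid_bar (a point): Middle of the lid's bow handle: a round steel bar 10 mm thick, parallel to the hinge, about 110 mm clear between its two arms, 42 mm beyond the lid's front edge, 242 mm from the hinge line and 6 mm above it (96 mm above the counter) with the lid shut. It moves in a circle about the hinge line and, being round, can turn between the fingers.
- turntable: Foot of the black bakelite turntable, origin on the counter below the pivot. The platter is 280 mm across, its top 32 mm above the counter; the key stands 85 mm along this body's x from the pivot. The platter can turn on its pivot, stiffly.
- circular_rule: Bystander: circular aluminium slide rule, 76 mm across, lying on the turntable. Origin at the centre of its underside.
- compass: Bystander: brass spring-bow compass, about 112 mm long, lying on the turntable. Origin at the middle of its underside.
- set_square: Bystander: smoked acrylic set square, about 80 x 43 mm, lying on the turntable. Origin in the middle of its underside.
- weight: Bystander: small cast-iron weight painted olive, 38 mm across and 42 mm high, standing on the turntable. Origin at the centre of its underside.
- slide_rule: Bystander: straight slide rule, 280 x 36 x 10 mm, lying on the counter on the robot's side of the case. Origin at the centre of its underside, x along it.
- pencil_pot: Bystander: steel pot of pencils, 72 mm across, pencils up to about 170 mm high, on the counter at the back. Origin at the centre of its underside.
- eraser: Bystander: eraser, 55 x 24 x 14 mm, on the counter. Origin at the centre of its underside.
Not all that is in view belongs to the job. Leave any blue or orange look-alike of the part that bears key_bow alone.

How it is judged:
By the outcome, as a careful person would: the job done as asked, in the order asked, and still so for the second after the job is handed in, while the arm keeps its last pose, push and grip.
It also fails if it takes over 72 s, if anything falls off the work surface, if the arm or the gripper's body presses on something with over 40 N, if the wrist force passes 120 N, or if a joint passes its speed limit or range.

### The arm

A 7-joint arm with a two-finger parallel gripper is mounted at the origin on the work surface. World frame = base frame: x ahead of the robot, y to its left, z up, the work surface at z = 0. Lengths are in m, angles in degrees, forces in N, time in s.
With the tool pointing down it reaches from about 0.4 to 0.85 m from the base axis. Payload 4.4 kg.
Tool frame: the origin (TCP) lies at the centre of the arm's flange, where the gripper is bolted on; the fingertips stand 199 mm ahead of it and the grasp point (between the pads) lies 180 mm ahead of it; z points along the fingers, y is the line along which they close (so a half turn about z gives the same grasp; the last joint's range is limited). The gripper opens to 94 mm and grips with 3 to 60 N. Pads are 16 mm wide; open, the fingers measure 119 mm over their backs; the gripper's body (75 mm by 177 mm) begins 78 mm behind the grasp point.
Start: joints at [65.386, 36.005, 2.206, 86.941, -1.547, 57.084, -1.146], TCP at [0.231, -0.607, 0.405] pointing down, gripper open.
Joint ranges: [-175.42, 175.42], [-21.48, 121.26], [-71.46, 75.88], [10.55, 141.38], [-63.04, 243.04], [13.31, 113.54], [-168.57, 168.57]. Speed limits (degrees/s): [147.25, 147.25, 180, 180, 180, 180, 180].

### API

Orientations are given as a 3x3 rotation matrix whose columns are the frame's x, y, z axes.
In Python, from workcell import robot gives the robot as it stands.
- The arm moves only by the tool move_arm, never from a script. Its argument "steps" is text: rows parted by semicolons, each of 7 numbers parted by spaces: the turn, a rotation vector about the tool's x, y, z in degrees, then the shift along the tool's x, y, z in cm, then the finger opening in cm, from 0 to 9.4. A call has 1 to 5 rows; each row shifts and turns the commanded pose from where the row before left it, along the tool's axes as they then stand; what a row does not reach is not made up. A row lasts 1/12 s, in which the tool goes at most 41.7 mm and 7.16 degrees, less where a joint would pass 70% of its speed; a pose out of reach is approached as far as the arm can. A call with a gripper value outside its range is refused whole. The fingers move at their own pace and stop on an object; the grip force is fixed at half the most. Time passes only in rows, so rows that do not move let the fingers close. It gives the time, the measured TCP pose, the force, the opening and the grip force at its end, in the units of the state.
- robot.get_state(): the state, without advancing time (a new reading comes with each control period).
- robot.capture(name): name is "side" or "top" or "wrist"; returns the picture (400x640x3 uint8, blue, green, red); there is no depth.
- robot.camera_info(name): a dict with "vfov" (degrees; the focal length in pixels is half the picture's height over the tangent of half this angle, whatever the lens; pixels are square), "cx", "cy" (the principal point, pixels), "k1" (the pictures are not rectified: a ray, as slopes to the right and down, at radius r is drawn at 1 + k1 r^2 times it, then the intrinsics apply), "R" (3x3) and "t" (3): a world point X has camera coordinates R X + t; the wrist camera has in their place "T_tool_cam" (4x4, takes a point from camera to tool coordinates, whose origin is the TCP and whose axes are the flange's). Camera axes: x right, y down, z forward; pixel columns grow to the right and rows downward; lengths in m; the calibration is good to about 2 mm. A picture is of the moment at which its call begins: read the wrist's pose just before it. camera_info takes no time and is no camera call.
- robot.hand_in(): hands the job in; it is judged then, once.
Trained networks look in the newest picture that a camera, given by its name, has taken for a name from the list of things; names that differ only in an ending like _2 or _b are one class to them, and where a whole thing is asked for, a point or a joint stands for the part that bears it (a point fixed in the world has none). Each returns a list of dicts, best first, with "conf" (0 to 1); they miss things now and then, are a little off and sometimes report something else, mostly with a low value. They report only what shows in the picture. A call takes as long as a camera call. They do not tell look-alikes from the thing itself.
- robot.masks_of(thing, camera): "pixels" (400x640 bool, what is visible of it) and "location" ([column, row] in pixels, amid what is visible of it).
The state is a dict: "clock": time; "joints": joint angles; "dq": joint speeds; "joint_efforts": joint torques, N m; "position": TCP position; "orientation": TCP orientation; "wrist_force": force on the tool from outside, world axes, zero at the start; "wrist_torque": the same for the moment, N m; "gripper_width": finger opening in m; "finger_force": force on a finger pad.
Only numpy, scipy, OpenCV 4.12 (cv2) and the standard library are available. Lean on these libraries where they do the work, as an engineer would, in place of code of your own. Each camera call takes 0.05 s, during which the arm holds its last target. There are 200 camera calls.

## Working session

There is one attempt and no reset: what is moved stays moved. The work goes in short steps, Python scripts to look and compute and a tool call to move; the robot and the scene stay as the last step left them, time stands still between calls to the robot, and variables do not carry over. Pictures are saved under pics/ and viewed, at most 10 in all, crops included, and the job is handed in when it is done.

Besides the shell and the picture viewer there is one more tool, called as name(argument=value, ...) on one line, values as JSON. move_arm: Moves the arm, as the interface text tells. Its arguments: {"type":"object","properties":{"steps":{"type":"string"}},"required":["steps"]}

```bash
mkdir -p pics; ls
python3 - <<'E'
from workcell import robot
import cv2,numpy as np
s=robot.get_state();print(s)
for c in("side","top","wrist"):
    im=robot.capture(c);cv2.imwrite(f"pics/{c}0.png",im)
    i=robot.camera_info(c);print(c,i)
    for th in("key_bow","lock_face","lid_bar","turntable"):
        for m in robot.masks_of(th,c)[:3]:print(th,round(m["conf"],2),np.round(m["location"],1),m["pixels"].sum())
E
```

```text
pics
{'clock': 0.0, 'joints': array([65.38562153, 36.055673  ,  2.20368112, 86.99563411, -1.54618317,
       57.08332907, -1.14628475]), 'dq': array([-0.06923072, -0.02648773, -0.04454485, -0.0751847 , -0.06243695,
        0.02647302,  0.0123183 ]), 'joint_efforts': array([ 6.12488748e-04, -5.49721742e+01,  1.14359602e+00, -1.86631358e+01,
       -5.21515938e-02,  2.37547013e-02,  2.06581853e-04]), 'position': array([ 0.23120464, -0.60717438,  0.40379287]), 'orientation': array([[ 9.34555859e-01,  3.55815775e-01, -6.92845869e-04],
       [ 3.55816447e-01, -9.34554323e-01,  1.69522890e-03],
       [-4.43129168e-05, -1.83081206e-03, -9.99998323e-01]]), 'wrist_force': array([0.26811553, 0.84132332, 0.71102517]), 'wrist_torque': array([ 0.02381139, -0.02139152,  0.00144533]), 'finger_force': 0.0, 'gripper_width': 0.09399288351021515}
side {'vfov': 47.51719965081616, 'cx': 324.91437620510374, 'cy': 194.01760748855182, 'k1': 0.01389484275510795, 'R': array([[-0.70949979, -0.7045965 , -0.01240271],
       [-0.35755711,  0.37509995, -0.85525022],
       [ 0.60725857, -0.60236517, -0.51806682
[... 590 characters left out ...]
0.03765582,  0.59648865,  0.85894111])}
key_bow 0.47 [390.7 251.3] 57
key_bow 0.46 [196.9 201.2] 13279
key_bow 0.3 [191.3 221.9] 210
lock_face 0.55 [189.9 223. ] 216
turntable 0.65 [416.7 242.8] 10822
turntable 0.28 [417.  214.7] 378
wrist {'vfov': 71.4016088278357, 'cx': 314.7009456085005, 'cy': 200.24365481259764, 'k1': -0.0436555358870579, 'T_tool_cam': array([[-5.32929788e-04, -9.64917842e-01, -2.62551469e-01,
         7.82917587e-02],
       [ 9.99999760e-01, -6.30371742e-04,  2.86904816e-04,
         6.05138202e-04],
       [-4.42344603e-04, -2.62551253e-01,  9.64917947e-01,
         2.01576408e-02],
       [ 0.00000000e+00,  0.00000000e+00,  0.00000000e+00,
         1.00000000e+00]])}
```

View pics/side0.png

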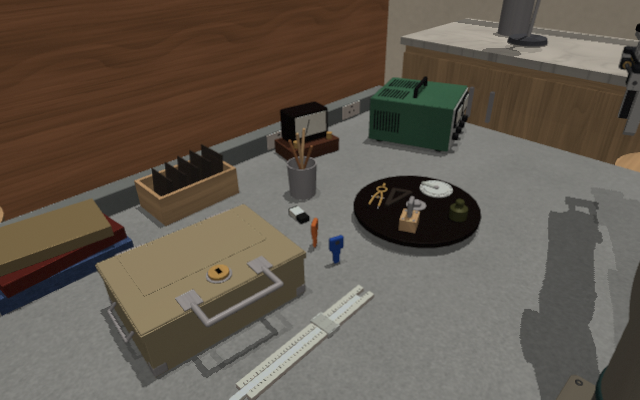

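View pics/top0.png

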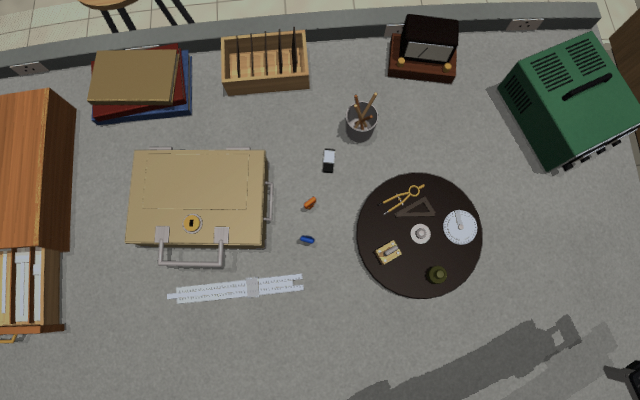

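The side view shows the key on its block at about (410,207), blue and orange look-alikes at (336,247) and (314,230), and the lock at (218,272). In the top view the key is at (390,251), the lock at (191,222) and the handle bar at about (190,264).

```bash
cat > h.py <<'E'
from workcell import robot
import cv2,numpy as np
from scipy.spatial.transform import Rotation as Ro
def cam(c,s=None):
    i=robot.camera_info(c); f=200/np.tan(np.radians(i["vfov"]/2))
    if c=="wrist":
        s=s or robot.get_state(); T=np.eye(4);T[:3,:3]=s["orientation"];T[:3,3]=s["position"]
        W=T@i["T_tool_cam"]; R=W[:3,:3].T; t=-R@W[:3,3]
    else: R,t=np.array(i["R"]),np.array(i["t"])
    return dict(f=f,c=np.array([i["cx"],i["cy"]]),k=i["k1"],R=R,t=t,o=-R.T@t)
def rays(C,p):
    d=(np.atleast_2d(p)-C["c"])/C["f"]; u=d.copy()
    for _ in range(20): u=d/(1+C["k"]*(u**2).sum(1,keepdims=True))
    return np.c_[u,np.ones(len(u))]@C["R"]
def onz(C,p,z):
    r=rays(C,p); return C["o"]+r*((z-C["o"][2])/r[:,2:])
def proj(C,X):
    q=np.atleast_2d(X)@C["R"].T+C["t"]; u=q[:,:2]/q[:,2:]
    return u*(1+C["k"]*(u**2).sum(1,keepdims=True))*C["f"]+C["c"]
def tri(L): # [(C,pix)]
    A=np.zeros((3,3));b=np.zeros(3)
    for C,p in L:
        r=rays(C,p)[0];r/=np.linalg.norm(r);M=np.eye(3)-np.outer(r,r);A+=M;b+=M@C["o"]
    return np.linalg.solve(A,b)
def rel(Rt,pt,s=None,R0=None,p0=None):
    "rotation vector deg / shift cm in tool axes to reach target from measured (or given) pose"
    if R0 is None: s=s or robot.get_state();R0,p0=s["orientation"],s["position"]
    return np.degrees(Ro.from_matrix(R0.T@Rt).as_rotvec()), R0.T@(np.asarray(pt)-p0)*100
E
python3 - <<'E'
from h import *
S,T=cam("side"),cam("top")
np.set_printoptions(precision=4,suppress=True)
print("key",tri([(S,(411.2,207.5)),(T,(390.7,251.3))]), onz(T,(390.7,251.3),.083),onz(S,(411.2,207.5),.083))
print("lock",tri([(S,(217.5,272)),(T,(191.5,222.5))]), onz(T,(191.5,222.5),.104),onz(S,(217.5,272),.104))
print("table",onz(T,(419.5,235),.032),onz(S,(417,211),.032))
print("bar L,R top",onz(T,[(160,263),(222,264)],.096))
print("bar side",onz(S,[(207,322),(281,284)],.096))
print("case corners top",onz(T,[(136,150),(266,151),(126,243),(265,246)],.096))
print("blue/orange",onz(T,[(307,240),(309,203)],.03))
im=cv2.imread("pics/top0.png");a=cv2.resize(im[220:285,350:450],None,fx=7,fy=7,interpolation=2)[:, :700]
im=cv2.imread("pics/side0.png")
b=cv2.resize(im[180:240,350:490],None,fx=5,fy=5,interpolation=2)
E
```

```text
key [ 0.4756 -0.2183  0.0729] [[ 0.4742 -0.217   0.083 ]] [[ 0.4675 -0.2045  0.083 ]]
lock [0.5661 0.1843 0.0977] [[0.5643 0.1819 0.104 ]] [[0.56   0.1883 0.104 ]]
table [[ 0.5082 -0.292   0.032 ]] [[ 0.4933 -0.2694  0.032 ]]
bar L,R top [[0.4878 0.252  0.096 ]
 [0.4762 0.1243 0.096 ]]
bar side [[0.4893 0.2541 0.096 ]
 [0.4736 0.1311 0.096 ]]
case corners top [[0.7349 0.3046 0.096 ]
 [0.7056 0.0222 0.096 ]
 [0.5342 0.3244 0.096 ]
 [0.5053 0.0356 0.096 ]]
blue/orange [[ 0.519  -0.0476  0.03  ]
 [ 0.6003 -0.0583  0.03  ]]
```

move_arm(steps="0 0 0 2.4 -1.8 0 9.4;0 0 0 2.4 -1.8 0 9.4;0 0 0 2.4 -1.8 0 9.4;0 0 0 2.4 -1.8 0 9.4;0 0 0 2.4 -1.8 0 9.4")

```text
clock: 1.17
position: [0.312, -0.4794, 0.4048]
orientation: [[0.935, 0.356, 0.0], [0.356, -0.935, -0.0], [0.0, 0.0, -1.0]]
wrist_force: [0.4, 0.2, -0.2]
gripper_width: 0.0939
finger_force: 0.0
```

move_arm(steps="0 0 0 2.4 -1.8 0 9.4;0 0 0 2.4 -1.8 0 9.4;0 0 0 2.4 -1.8 0 9.4;0 0 0 2.4 -1.8 0 9.4;0 0 0 2.4 -1.8 0 9.4")

```text
clock: 1.58
position: [0.3922, -0.3526, 0.4049]
orientation: [[0.935, 0.356, 0.0], [0.356, -0.935, -0.0], [0.0, 0.0, -1.0]]
wrist_force: [1.2, 0.3, -0.8]
gripper_width: 0.0937
finger_force: 0.0
```

move_arm(steps="0 0 0 2.4 -1.8 0 9.4;0 0 0 2.4 -1.8 0 9.4;0 0 0 2.4 -1.8 0 9.4;0 0 0 2.4 -1.8 0 9.4;0 0 0 0 0 0 9.4")

```text
clock: 2.0
position: [0.4592, -0.2466, 0.4049]
orientation: [[0.931, 0.364, 0.003], [0.364, -0.931, 0.003], [0.004, -0.002, -1.0]]
wrist_force: [-0.3, -0.0, 0.7]
gripper_width: 0.094
finger_force: 0.0
```

Run:
```python
from h import *
np.set_printoptions(precision=4,suppress=True)
s=robot.get_state();print(s["position"],s["joints"])
im=robot.capture("wrist");C=cam("wrist",s)
for m in robot.masks_of("key_bow","wrist")[:3]:
    print(m["conf"],m["location"],m["pixels"].sum(),onz(C,m["location"],.083))
u,v=proj(C,(.474,-.216,.083))[0];print(u,v)
cv2.imwrite("pics/w1.png",im)
x0,y0=int(u)-80,int(v)-60
print(x0,y0);cv2.imwrite("pics/w1c.png",cv2.resize(im[max(y0,0):y0+120,max(x0,0):x0+160],None,fx=5,fy=5,interpolation=cv2.INTER_CUBIC))
```

```text
[ 0.4592 -0.2466  0.4049] [ 24.802   25.4241   0.6128 107.4136  -0.6917  47.1045 -42.7987]
0.92 [176.1, 103.7] 812 [[ 0.5013 -0.0747  0.083 ]]
0.73 [204.5, 16.9] 668 [[ 0.5904 -0.0796  0.083 ]]
0.54 [292.9, 174.2] 363 [[ 0.4756 -0.2145  0.083 ]]
293.67951989730847 176.05747152524594
213 116
```

View pics/w1c.png

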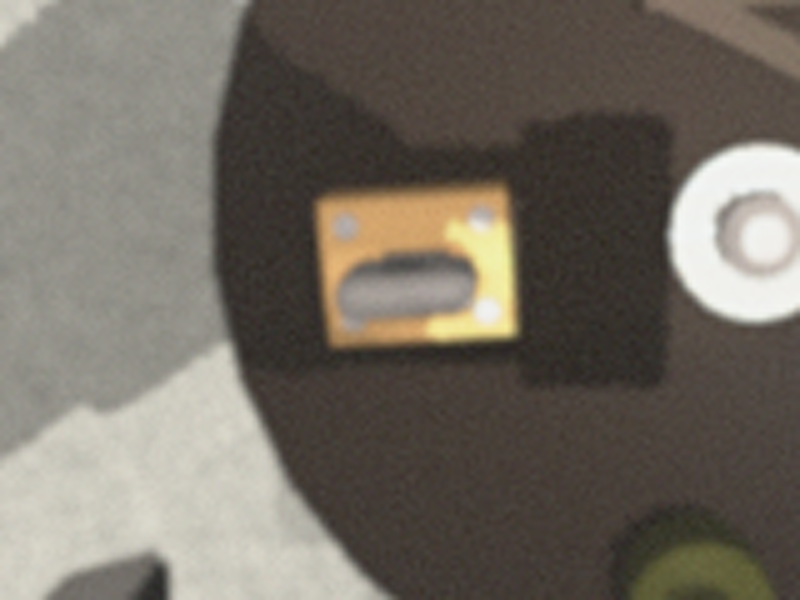

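The crop shows the key's bow near pixel (293,174), its wide side nearly along the tool's y, standing in the block with corners at crop (317,198), (508,184), (520,338), (330,350).

Run:
```python
from h import *
np.set_printoptions(precision=4,suppress=True)
s=robot.get_state();C=cam("wrist",s)
p=np.array([(317,198),(508,184),(520,338),(330,350)])/5+[213,116]
X=onz(C,p,.058);print(X[:,:2],X.mean(0))
for a,b in((0,1),(3,2),(0,3),(1,2)):d=X[b]-X[a];print(np.linalg.norm(d),np.degrees(np.arctan2(d[1],d[0])))
print("bow ends",onz(C,np.array([(338,290),(477,281)])/5+[213,116],.09))
m=[m for m in robot.masks_of("key_bow","wrist") if np.hypot(*(np.array(m["location"])-[293,174]))<15][0]["pixels"]
# fit pose of bow: render outline of box at centre/yaw and compare with mask by IoU
from scipy.optimize import minimize
def iou(q):
    x,y,a=q; c=[]
    cs,sn=np.cos(a),np.sin(a)
    P=[]
    for t in np.linspace(0,2*np.pi,40):
        for w in(-.005,.005):
            l=.015*np.cos(t);P.append((x+cs*l-sn*w,y+sn*l+cs*w,.083+.015*np.sin(t)))
    h=cv2.convexHull((proj(C,P)*16).astype(np.int32))
    M=np.zeros((400,640),np.uint8);cv2.fillConvexPoly(M,h,1,shift=4)
    return -(m&(M>0)).sum()/(m|(M>0)).sum()
from scipy.optimize import differential_evolution as de
for seed in(0,1):
    r=de(iou,[(.46,.49),(-.23,-.2),(-1.6,0)],seed=seed,maxiter=40);print(r.x[:2],np.degrees(r.x[2]),r.fun)
```

```text
[[ 0.4812 -0.1947]
 [ 0.5002 -0.2352]
 [ 0.4671 -0.251 ]
 [ 0.448  -0.2094]] [ 0.4741 -0.2226  0.058 ]
0.04471641380702325 -64.90351760401444
0.0457045364042992 -65.34258684780393
0.03634417451242136 -156.0700235000457
0.03668771284194656 -154.51794693320852
bow ends [[ 0.469  -0.2081  0.09  ]
 [ 0.4815 -0.2352  0.09  ]]
[ 0.4742 -0.2206] -63.907772098781564 -0.9375
[ 0.4739 -0.2204] -61.17595273843283 -0.9444444444444444
```

move_arm(steps="0 0 -6.8 0 0 0 9.4;0 0 -6.8 0 0 0 9.4;0 0 -6.8 0 0 0 9.4;0 0 -6.8 0 0 0 9.4;0 0 -6.8 0 0 0 9.4")

```text
clock: 2.57
position: [0.4546, -0.2543, 0.4047]
orientation: [[0.574, 0.819, -0.0], [0.819, -0.574, -0.001], [-0.001, 0.0, -1.0]]
wrist_force: [0.3, -1.0, 0.5]
gripper_width: 0.0939
finger_force: 0.0
```

move_arm(steps="0 0 -6.8 0 0 0 9.4;0 0 -6.8 0 0 0 9.4;0 0 -6.8 0 0 0 9.4;0 0 -6.8 0 0 0 9.4;0 0 -6.8 0 0 0 9.4")

```text
clock: 2.98
position: [0.4546, -0.2543, 0.4047]
orientation: [[0.018, 1.0, -0.0], [1.0, -0.018, -0.001], [-0.001, -0.0, -1.0]]
wrist_force: [0.2, -0.7, 0.1]
gripper_width: 0.0938
finger_force: 0.0
```

move_arm(steps="0 0 -6.8 0 0 0 9.4;0 0 -6.8 0 0 0 9.4;0 0 -6.8 0 0 0 9.4;0 0 -5 0 0 0 9.4;0 0 0 0 0 0 9.4")

```text
clock: 3.4
position: [0.4546, -0.2544, 0.4045]
orientation: [[-0.409, 0.912, -0.001], [0.912, 0.409, -0.0], [-0.0, -0.001, -1.0]]
wrist_force: [0.6, 0.4, -0.3]
gripper_width: 0.0941
finger_force: 0.0
```

```bash
cat >> h.py <<'E'
def Rz(yaw):
    c,s=np.cos(np.radians(yaw)),np.sin(np.radians(yaw)); return np.array([[c,s,0],[s,-c,0],[0,0,-1.]])
E
python3 - <<'E'
from h import *
np.set_printoptions(precision=3,suppress=True)
s=robot.get_state();print(s["position"],s["joints"]);print(s["orientation"])
print(rel(Rz(115),(.4741,-.2217,.32),s))
E
```

```text
[ 0.455 -0.254  0.405] [ 43.079  26.985 -24.461 106.962  14.441  49.104  35.601]
[[-0.409  0.912 -0.001]
 [ 0.912  0.409 -0.   ]
 [-0.    -0.001 -1.   ]]
(array([-0.04 ,  0.01 , -0.838]), array([2.181, 3.126, 8.452]))
```

move_arm(steps="0 0 -0.8 0.7 1.0 2.0 9.4;0 0 0 0.7 1.0 2.0 9.4;0 0 0 0.7 1.0 2.0 9.4;0 0 0 0.1 0.1 1.0 9.4;0 0 0 0 0 0 9.4")

```text
clock: 3.82
position: [0.4736, -0.2197, 0.3328]
orientation: [[-0.422, 0.907, -0.004], [0.907, 0.422, 0.001], [0.003, -0.003, -1.0]]
wrist_force: [-1.2, -0.3, -1.0]
gripper_width: 0.0943
finger_force: 0.0
```

Run:
```python
from h import *
np.set_printoptions(precision=4,suppress=True)
s=robot.get_state();print(s["position"],s["dq"].round(1));C=cam("wrist",s)
im=robot.capture("wrist")
from scipy.optimize import differential_evolution as de
for mm in robot.masks_of("key_bow","wrist")[:4]:
    m=mm["pixels"];g=onz(C,mm["location"],.083)[0];print(mm["conf"],mm["location"],m.sum(),g)
    if np.hypot(*(g[:2]-[.474,-.2217]))>.02: continue
    def iou(q):
        x,y,a=q;cs,sn=np.cos(a),np.sin(a);P=[]
        for t in np.linspace(0,2*np.pi,40):
            for w in(-.005,.005):
                l=.015*np.cos(t);P.append((x+cs*l-sn*w,y+sn*l+cs*w,.083+.015*np.sin(t)))
        h=cv2.convexHull((proj(C,P)*16).astype(np.int32))
        M=np.zeros((400,640),np.uint8);cv2.fillConvexPoly(M,h,1,shift=4)
        return -(m&(M>0)).sum()/(m|(M>0)).sum()
    r=de(iou,[(.46,.49),(-.24,-.2),(-1.6,-.6)],seed=0,maxiter=40);print(r.x[:2],np.degrees(r.x[2]),r.fun)
u,v=proj(C,(.474,-.2217,.083))[0].astype(int)
x0,y0=max(u-100,0),max(v-75,0);print(x0,y0)
cv2.imwrite("pics/w2c.png",cv2.resize(im[y0:y0+150,x0:x0+200],None,fx=4,fy=4,interpolation=cv2.INTER_CUBIC))
```

```text
[ 0.4736 -0.2197  0.3328] [ 1.4 -2.2 -0.2 -1.8 -0.5  2.4  1.5]
0.9 [405.5, 38.2] 1452 [ 0.4774 -0.0636  0.083 ]
0.72 [321.1, 212.5] 443 [ 0.4784 -0.2144  0.083 ]
[ 0.4782 -0.2163] -63.39647530069603 -0.8972746331236897
0.6 [508.0, 109.8] 1120 [ 0.578  -0.0727  0.083 ]
212 142
```

View pics/w2c.png

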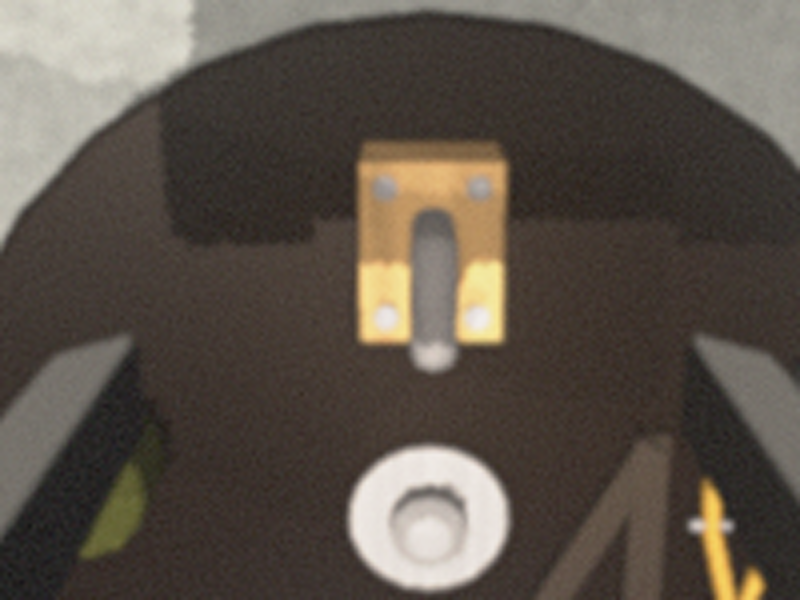

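The crop shows the bow upright at about pixel (320,214), square to the image and between the fingers, and the block corners at crop (360,160) to (504,343).

Run:
```python
from h import *
np.set_printoptions(precision=4,suppress=True)
s0=robot.get_state();print(s0["position"])
import copy
s=copy.copy(s0);s["position"]=np.array([0.4736,-0.2197,0.3328]);s["orientation"]=np.array([[-0.422,0.907,-0.004],[0.907,0.422,0.001],[0.003,-0.003,-1.0]])
C=cam("wrist",s)
p=np.array([(360,160),(505,160),(503,343),(360,343)])/4+[212,142]
X=onz(C,p,.058);print(X,X.mean(0))
print("bow base/top",onz(C,np.array([(433,362)])/4+[212,142],.083),onz(C,np.array([(433,290)])/4+[212,142],.09))
for c in((.4741,-.2217),(.478,-.2195),(.4782,-.2163)):print(rel(Rz(115),(*c,.266),s0))
```

```text
[ 0.4742 -0.2206  0.3348]
[[ 0.4537 -0.202   0.058 ]
 [ 0.4844 -0.1878  0.058 ]
 [ 0.504  -0.2287  0.058 ]
 [ 0.4724 -0.2434  0.058 ]] [ 0.4786 -0.2155  0.058 ]
bow base/top [[ 0.486  -0.2315  0.083 ]] [[ 0.4778 -0.2144  0.09  ]]
(array([-0.0517,  0.0196, -0.0928]), array([-0.0956, -0.0512,  6.885 ]))
(array([-0.0517,  0.0196, -0.0928]), array([-0.0603,  0.3952,  6.8846]))
(array([-0.0517,  0.0196, -0.0928]), array([0.2215, 0.5481, 6.8844]))
```

move_arm(steps="0 0 0 0.2 0.25 1.5 9.4;0 0 0 0 0.25 1.5 9.4;0 0 0 0 0 0 9.4;0 0 0 0 0 0 9.4;0 0 0 0 0 0 9.4")

```text
clock: 4.33
position: [0.4784, -0.2163, 0.3059]
orientation: [[-0.422, 0.907, 0.001], [0.907, 0.422, -0.001], [-0.002, 0.001, -1.0]]
wrist_force: [-0.7, 0.2, 0.7]
gripper_width: 0.0939
finger_force: 0.0
```

```bash
cat > fit.py <<'E'
from h import *
from scipy.optimize import differential_evolution as de
np.set_printoptions(precision=4,suppress=True)
s=robot.get_state();print(s["position"],s["dq"].round(1));C=cam("wrist",s)
im=robot.capture("wrist");cv2.imwrite("pics/w3.png",im)
for mm in robot.masks_of("key_bow","wrist")[:4]:
    m=mm["pixels"];g=onz(C,mm["location"],.083)[0]
    if np.hypot(*(g[:2]-[.474,-.2187]))>.02: continue
    print(mm["conf"],mm["location"],m.sum(),g)
    def iou(q):
        x,y,a=q;cs,sn=np.cos(a),np.sin(a);P=[]
        for t in np.linspace(0,2*np.pi,40):
            for w in(-.005,.005):
                l=.015*np.cos(t);P.append((x+cs*l-sn*w,y+sn*l+cs*w,.083+.015*np.sin(t)))
        h=cv2.convexHull((proj(C,P)*16).astype(np.int32))
        M=np.zeros((400,640),np.uint8);cv2.fillConvexPoly(M,h,1,shift=4)
        return -(m&(M>0)).sum()/(m|(M>0)).sum()
    r=de(iou,[(.46,.49),(-.24,-.2),(-1.6,-.6)],seed=0,maxiter=40);print(r.x[:2],np.degrees(r.x[2]),r.fun)
    print(rel(Rz(115),(r.x[0],r.x[1],.264),s))
E
python3 fit.py
```

```text
[ 0.4784 -0.2163  0.3059] [-0.1 -0.2 -0.1  0.   0.1 -0.3 -0.1]
0.69 [311.6, 225.9] 587 [ 0.4783 -0.217   0.083 ]
[ 0.478  -0.2162] -64.99081760939501 -0.8756137479541735
(array([ 0.0478,  0.0893, -0.0313]), array([ 0.0346, -0.0366,  4.185 ]))
```

View pics/w3.png

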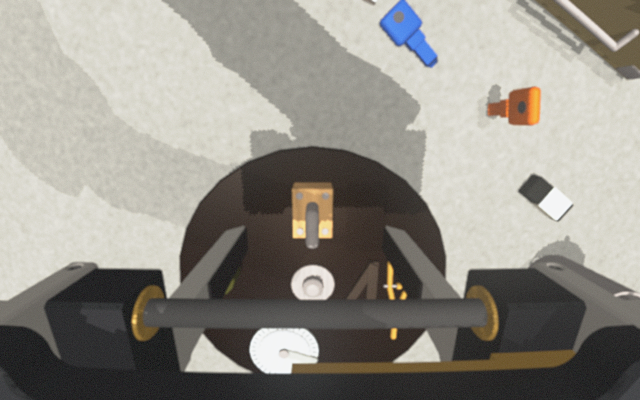

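The bow (312,215) lies midway between the fingers (245 and 385), so I descend and close.

move_arm(steps="0 0 0 0 0 1.5 9.4;0 0 0 0 0 1.5 9.4;0 0 0 0 0 1.0 9.4;0 0 0 0 0 0.1 9.4;0 0 0 0 0 0 9.4")

```text
clock: 4.85
position: [0.4782, -0.2155, 0.2636]
orientation: [[-0.423, 0.906, -0.001], [0.906, 0.423, 0.0], [0.0, -0.0, -1.0]]
wrist_force: [-0.5, -0.0, -0.8]
gripper_width: 0.0941
finger_force: 0.0
```

move_arm(steps="0 0 0 0 0 0 4;0 0 0 0 0 0 2;0 0 0 0 0 0 0;0 0 0 0 0 0 0;0 0 0 0 0 0 0")

```text
clock: 5.27
position: [0.4784, -0.2156, 0.2641]
orientation: [[-0.423, 0.906, 0.001], [0.906, 0.423, -0.0], [-0.001, 0.0, -1.0]]
wrist_force: [0.4, 0.1, 0.0]
gripper_width: 0.064
finger_force: 0.0
```

move_arm(steps="0 0 0 0 0 0 0;0 0 0 0 0 0 0;0 0 0 0 0 0 0;0 0 0 0 0 0 0;0 0 0 0 0 0 0")

```text
clock: 5.68
position: [0.4783, -0.2155, 0.2637]
orientation: [[-0.423, 0.906, 0.0], [0.906, 0.423, 0.0], [-0.0, 0.0, -1.0]]
wrist_force: [-0.6, -0.0, -0.4]
gripper_width: 0.0305
finger_force: 0.0
```

move_arm(steps="0 0 0 0 0 0 0;0 0 0 0 0 0 0;0 0 0 0 0 0 0;0 0 0 0 0 0 0;0 0 0 0 0 0 0")

```text
clock: 6.1
position: [0.4783, -0.2155, 0.2636]
orientation: [[-0.423, 0.906, 0.0], [0.906, 0.423, 0.0], [0.0, 0.0, -1.0]]
wrist_force: [0.3, 0.0, -0.3]
gripper_width: 0.0099
finger_force: 30.0
```

move_arm(steps="0 0 0 0 0 0 0;0 0 0 0 0 0 0;0 0 0 0 0 0 0;0 0 0 0 0 0 0;0 0 0 0 0 0 0")

```text
clock: 6.52
position: [0.4783, -0.2155, 0.2637]
orientation: [[-0.423, 0.906, 0.0], [0.906, 0.423, 0.0], [-0.0, 0.0, -1.0]]
wrist_force: [-0.8, 0.1, -0.4]
gripper_width: 0.0099
finger_force: 30.0
```

move_arm(steps="0 0 0 0 0 -0.8 0;0 0 0 0 0 -0.8 0;0 0 0 0 0 -0.8 0;0 0 0 0 0 -1 0;0 0 0 0 0 -2 0")

```text
clock: 6.93
position: [0.4777, -0.2153, 0.3178]
orientation: [[-0.423, 0.906, -0.002], [0.906, 0.423, 0.001], [0.002, -0.002, -1.0]]
wrist_force: [0.2, -0.2, -1.2]
gripper_width: 0.01
finger_force: 30.0
```

move_arm(steps="0 0 -6 0 0 -2 0;0 0 -6 0 0 -2 0;0 0 -6 0 0 -2 0;0 0 -6 0 0 -2 0;0 0 -6 0 0 -1 0")

```text
clock: 7.35
position: [0.4786, -0.2154, 0.4111]
orientation: [[-0.823, 0.569, 0.004], [0.569, 0.823, -0.002], [-0.004, 0.0, -1.0]]
wrist_force: [0.3, 0.1, -0.5]
gripper_width: 0.0098
finger_force: 30.0
```

move_arm(steps="0 0 -6 0 0 0 0;0 0 -6 0 0 0 0;0 0 -6 0 0 0 0;0 0 -6 0 0 0 0;0 0 -6 0 0 0 0")

```text
clock: 7.77
position: [0.478, -0.2155, 0.4088]
orientation: [[-0.997, 0.081, 0.001], [0.081, 0.997, -0.001], [-0.001, -0.001, -1.0]]
wrist_force: [-0.6, -1.3, -0.6]
gripper_width: 0.0096
finger_force: 30.0
```

Run:
```python
from h import *
np.set_printoptions(precision=3,suppress=True)
s=robot.get_state();print(s["position"],s["joints"],s["gripper_width"]);print(s["orientation"])
print(rel(Rz(175),(.624,.178,.40),s))
im=robot.capture("side")
cv2.imwrite("pics/s1c.png",cv2.resize(im[120:320,300:560],None,fx=3,fy=3))
```

```text
[ 0.478 -0.216  0.409] [ 49.577  30.401 -42.406 105.879  25.216  53.422  81.018] 0.009577753951566475
[[-0.997  0.081  0.001]
 [ 0.081  0.997 -0.001]
 [-0.001 -0.001 -1.   ]]
(array([-0.058,  0.047,  0.326]), array([-11.339,  40.411,   0.853]))
```

View pics/s1c.png

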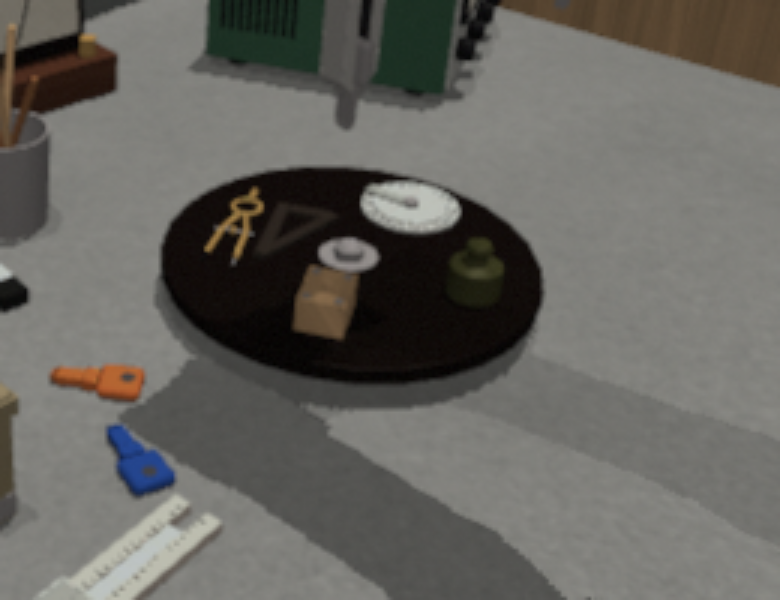

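move_arm(steps="0 0 0 -1 3.6 0 0;0 0 0 -1 3.6 0 0;0 0 0 -1 3.6 0 0;0 0 0 -1 3.6 0 0;0 0 0 -1 3.6 0 0")

```text
clock: 8.23
position: [0.5439, -0.039, 0.4087]
orientation: [[-0.996, 0.089, 0.001], [0.089, 0.996, -0.001], [-0.001, -0.001, -1.0]]
wrist_force: [0.3, -0.6, 0.1]
gripper_width: 0.0095
finger_force: 30.0
```

move_arm(steps="0 0 0 -1 3.6 0 0;0 0 0 -1 3.6 0 0;0 0 0 -1 3.6 0 0;0 0 0 -1 3.6 0 0;0 0 0 -1 3.6 0 0")

```text
clock: 8.65
position: [0.6092, 0.1362, 0.4086]
orientation: [[-0.996, 0.089, 0.001], [0.089, 0.996, -0.0], [-0.001, -0.0, -1.0]]
wrist_force: [1.1, 0.2, -0.3]
gripper_width: 0.0101
finger_force: 30.0
```

move_arm(steps="0 0 0 -1 3.4 0 0;0 0 0 0 1 0 0;0 0 0 0 0 0 0;0 0 0 0 0 0 0;0 0 0 0 0 0 0")

```text
clock: 9.07
position: [0.6227, 0.1753, 0.4078]
orientation: [[-0.996, 0.089, -0.0], [0.089, 0.996, -0.002], [-0.0, -0.002, -1.0]]
wrist_force: [0.1, -0.2, -0.2]
gripper_width: 0.01
finger_force: 30.0
```

Run:
```python
from h import *
np.set_printoptions(precision=4,suppress=True)
s=robot.get_state();print(s["position"],s["joints"]);print(s["orientation"])
im=robot.capture("wrist");C=cam("wrist",s);cv2.imwrite("pics/w4.png",im)
for th in("lock_face","key_bow","lid_bar"):
    for m in robot.masks_of(th,"wrist")[:2]:print(th,round(m["conf"],2),m["location"],m["pixels"].sum(),onz(C,m["location"],.104))
```

```text
[0.6227 0.1753 0.4078] [  3.6433  40.0667 -38.8504  86.4754  27.0416  63.1428  43.8557]
[[-0.996   0.0892 -0.0002]
 [ 0.0892  0.996  -0.0024]
 [-0.     -0.0024 -1.    ]]
lock_face 0.88 [317.2, 141.3] 917 [[0.565  0.1824 0.104 ]]
key_bow 0.81 [311.4, 247.1] 947 [[0.679 0.166 0.104]]
key_bow 0.7 [126.8, 155.0] 815 [[ 0.56   -0.0149  0.104 ]]
lid_bar 0.58 [320.0, 171.9] 45588 [[0.596  0.1826 0.104 ]]
lid_bar 0.44 [2.6, 162.4] 77 [[ 0.5529 -0.16    0.104 ]]
```

View pics/w4.png

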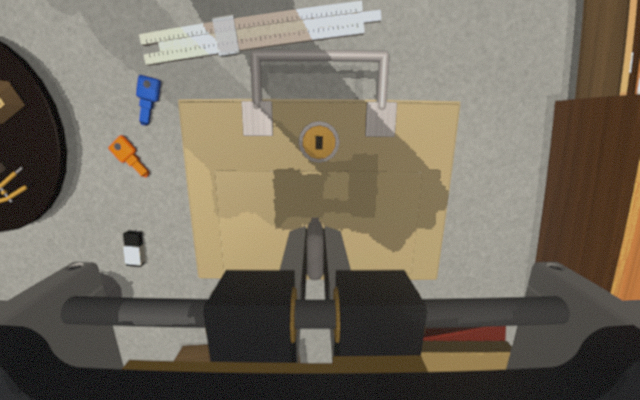

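Run:
```python
from h import *
np.set_printoptions(precision=4,suppress=True)
s=robot.get_state();C=cam("wrist",s);im=cv2.imread("pics/w4.png")
yaw=lambda a,b:np.degrees(np.arctan2(*(b-a)[[1,0]]))
F=onz(C,[(180,102),(459,103)],.096);print("front",F,yaw(*F)-90)
B=onz(C,[(265,58),(380,56)],.101);print("bar",B,yaw(*B)-90)
hsv=cv2.cvtColor(im,cv2.COLOR_BGR2HSV)
x0,y0=290,112;c=hsv[y0:y0+60,x0:x0+60]
brass=((c[...,0]<22)&(c[...,0]>8)&(c[...,1]>150)).astype(np.uint8)
n,l,st,ce=cv2.connectedComponentsWithStats(brass)
k=1+st[1:,4].argmax();pts=np.argwhere(l==k)[:,::-1].astype(np.int32)
h=cv2.convexHull(pts);e=cv2.fitEllipse(h);print("ell",e,e[0][0]+x0,e[0][1]+y0,onz(C,(e[0][0]+x0,e[0][1]+y0),.104))
dark=(c[...,2]<60);dark[:18]=0;dark[45:]=0;dark[:,:18]=0;dark[:,42:]=0
d=np.argwhere(dark)[:,::-1]+[x0,y0];print("slot",len(d),d.min(0),d.max(0),d.mean(0),onz(C,d.mean(0),.100))
R,p=s["orientation"],s["position"]
print("pred tip",proj(C,p+R@[0,0,.2297]),"bow top",proj(C,p+R@[0,0,.165]))
o=np.hstack([cv2.resize(im[112:172,289:349],None,fx=6,fy=6,interpolation=2),cv2.resize(im[205:265,286:346],None,fx=6,fy=6,interpolation=2)])
cv2.imwrite("pics/w4c.png",o)
```

```text
front [[0.514  0.0491 0.096 ]
 [0.54   0.3288 0.096 ]] -5.313637574547158
bar [[0.4833 0.1407 0.101 ]
 [0.4912 0.2494 0.101 ]] -4.160390151902547
ell ((28.63884925842285, 29.767118453979492), (30.35236930847168, 30.798076629638672), 155.22911071777344) 318.63884925842285 141.7671184539795 [[0.5659 0.1845 0.104 ]]
slot 52 [317 137] [321 147] [318.8846 141.7692] [[0.5661 0.1848 0.1   ]]
pred tip [[314.4875 221.1903]] bow top [[314.4008 259.1256]]
```

View pics/w4c.png

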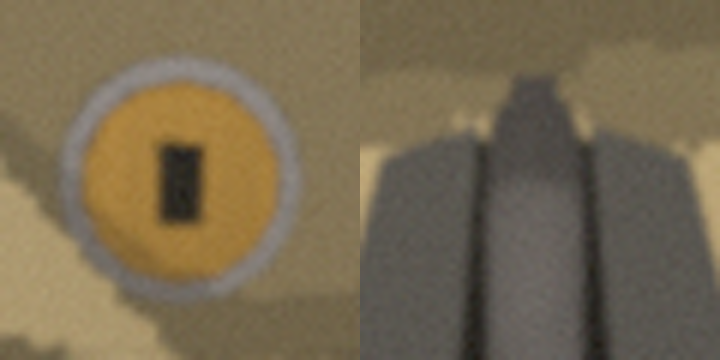

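The lock slot centre is at pixel (318.9,141.8), upright in the image; the key tip is seen at about (315,218), held as expected. Now above the lock.

move_arm(steps="0 0 0 1.9 0.14 0 0;0 0 0 1.9 0.14 0.5 0;0 0 0 1.9 0.14 1 0;0 0 0 0 0 1.5 0;0 0 0 0 0 1.5 0")

```text
clock: 9.68
position: [0.5656, 0.1861, 0.3632]
orientation: [[-0.996, 0.086, 0.001], [0.086, 0.996, -0.0], [-0.001, -0.0, -1.0]]
wrist_force: [-0.2, 0.2, -0.6]
gripper_width: 0.0095
finger_force: 30.0
```

move_arm(steps="0 0 0 0 0 1.0 0;0 0 0 0 0 0.3 0;0 0 0 0 0 0 0;0 0 0 0 0 0 0;0 0 0 0 0 0 0")

```text
clock: 10.1
position: [0.5667, 0.1867, 0.3504]
orientation: [[-0.996, 0.087, 0.001], [0.087, 0.996, 0.001], [-0.001, 0.001, -1.0]]
wrist_force: [-0.1, -0.5, -1.2]
gripper_width: 0.0097
finger_force: 30.0
```

Run:
```python
from h import *
np.set_printoptions(precision=4,suppress=True)
s=robot.get_state();print(s["position"],s["dq"].round(1));print(s["orientation"]);C=cam("wrist",s);im=robot.capture("wrist");cv2.imwrite("pics/w5.png",im)
R,p=s["orientation"],s["position"]
print("pred tip",proj(C,p+R@[0,0,.2297]),"pred lock",proj(C,(.566,.1847,.104)))
hsv=cv2.cvtColor(im,cv2.COLOR_BGR2HSV)
u,v=proj(C,(.566,.1847,.104))[0].astype(int)
x0,y0=u-60,v-60;c=hsv[y0:y0+120,x0:x0+120]
brass=((c[...,0]<22)&(c[...,0]>8)&(c[...,1]>150)).astype(np.uint8)
n,l,st,ce=cv2.connectedComponentsWithStats(brass)
k=1+st[1:,4].argmax();print(st[k])
cv2.imwrite("pics/w5c.png",cv2.resize(im[y0:y0+120,x0:x0+120],None,fx=5,fy=5,interpolation=cv2.INTER_CUBIC));print(x0,y0)
```

```text
[0.5667 0.1867 0.3504] [-0.1 -0.2 -0.1 -0.   0.1 -0.   0. ]
[[-0.9962  0.0868  0.0013]
 [ 0.0868  0.9962  0.0007]
 [-0.0012  0.0008 -1.    ]]
pred tip [[314.4938 221.1908]] pred lock [[311.8678 213.6443]]
[ 42  42  36  31 601]
251 153
```

View pics/w5c.png

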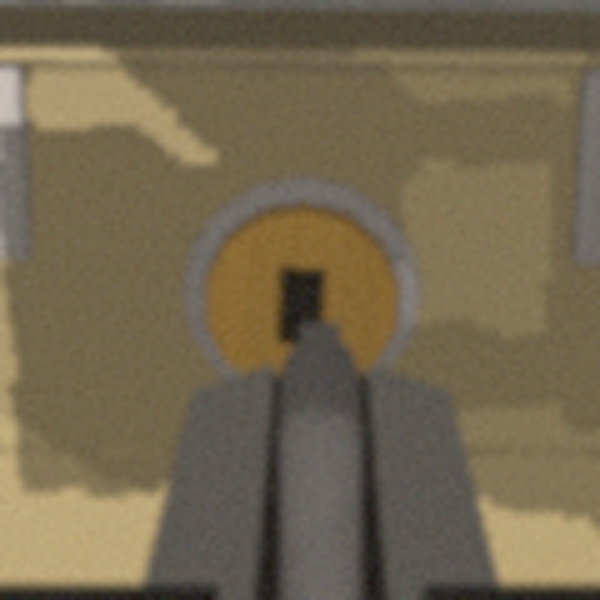

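The slot centre is at about pixel (311.3,214.4), 2.9 mm to the tool's -y of the tip at (315.3,218). I correct this and lower until the tip is just in the mouth.

move_arm(steps="0 0 0 0.06 -0.29 0 0;0 0 0 0 0 0.5 0;0 0 0 0 0 0.5 0;0 0 0 0 0 0.3 0;0 0 0 0 0 0 0")

```text
clock: 10.57
position: [0.5652, 0.1835, 0.3357]
orientation: [[-0.996, 0.086, -0.002], [0.086, 0.996, -0.001], [0.001, -0.001, -1.0]]
wrist_force: [-0.4, 0.7, -0.9]
gripper_width: 0.0102
finger_force: 30.0
```

move_arm(steps="0 0 0 0 0 0.2 0;0 0 0 0 0 0.2 0;0 0 0 0 0 0.1 0;0 0 0 0 0 0 0;0 0 0 0 0 0 0")

```text
clock: 10.98
position: [0.5655, 0.1838, 0.3317]
orientation: [[-0.996, 0.086, 0.0], [0.086, 0.996, 0.0], [-0.0, 0.0, -1.0]]
wrist_force: [-0.3, -0.7, -0.9]
gripper_width: 0.0096
finger_force: 30.0
```

move_arm(steps="0 0 0 0 0 0.15 0;0 0 0 0 0 0.15 0;0 0 0 0 0 0.1 0;0 0 0 0 0 0 0;0 0 0 0 0 0 0")

```text
clock: 11.4
position: [0.5655, 0.1837, 0.3276]
orientation: [[-0.996, 0.086, -0.0], [0.086, 0.996, -0.0], [0.0, -0.0, -1.0]]
wrist_force: [-0.2, -0.5, 0.2]
gripper_width: 0.0099
finger_force: 30.0
```

move_arm(steps="0 0 0 0 0 0.2 0;0 0 0 0 0 0.2 0;0 0 0 0 0 0.2 0;0 0 0 0 0 0 0;0 0 0 0 0 0 0")

```text
clock: 11.82
position: [0.5654, 0.1837, 0.3215]
orientation: [[-0.996, 0.086, -0.0], [0.086, 0.996, -0.0], [0.0, -0.0, -1.0]]
wrist_force: [-0.2, -0.5, -1.1]
gripper_width: 0.0097
finger_force: 30.0
```

move_arm(steps="0 0 0 0 0 0.3 0;0 0 0 0 0 0.3 0;0 0 0 0 0 0.3 0;0 0 0 0 0 0 0;0 0 0 0 0 0 0")

```text
clock: 12.23
position: [0.5654, 0.1837, 0.3124]
orientation: [[-0.996, 0.086, -0.0], [0.086, 0.996, -0.0], [0.0, -0.0, -1.0]]
wrist_force: [0.3, -0.8, -0.2]
gripper_width: 0.01
finger_force: 30.0
```

move_arm(steps="0 0 0 0 0 0.1 0;0 0 0 0 0 0.1 0;0 0 0 0 0 0.1 0;0 0 0 0 0 0 0;0 0 0 0 0 0 0")

```text
clock: 12.65
position: [0.5655, 0.1838, 0.3099]
orientation: [[-0.996, 0.086, 0.0], [0.086, 0.996, 0.0], [-0.0, 0.0, -1.0]]
wrist_force: [0.0, -0.9, 1.0]
gripper_width: 0.0096
finger_force: 30.0
```

move_arm(steps="0 0 0 0 0 0.1 0;0 0 0 0 0 0.05 0;0 0 0 0 0 0 0;0 0 0 0 0 0 0;0 0 0 0 0 0 0")

```text
clock: 13.07
position: [0.5655, 0.1839, 0.3097]
orientation: [[-0.996, 0.087, 0.001], [0.087, 0.996, -0.0], [-0.001, -0.0, -1.0]]
wrist_force: [-2.7, -1.3, 10.8]
gripper_width: 0.0098
finger_force: 30.0
```

move_arm(steps="0 0 4 0 0 0 0;0 0 6 0 0 0 0;0 0 6 0 0 0 0;0 0 6 0 0 0 0;0 0 6 0 0 0 0")

```text
clock: 13.48
position: [0.5656, 0.1836, 0.3096]
orientation: [[-0.836, 0.548, 0.001], [0.548, 0.836, -0.001], [-0.001, 0.0, -1.0]]
wrist_force: [-3.0, -1.9, 9.8]
gripper_width: 0.0099
finger_force: 30.0
```

move_arm(steps="0 0 6 0 0 0 0;0 0 6 0 0 0 0;0 0 6 0 0 0 0;0 0 0 0 0 0 0;0 0 0 0 0 0 0")

```text
clock: 13.9
position: [0.5655, 0.1833, 0.3096]
orientation: [[-0.629, 0.777, 0.001], [0.777, 0.629, -0.002], [-0.002, -0.001, -1.0]]
wrist_force: [-2.1, -2.9, 10.7]
gripper_width: 0.01
finger_force: 30.0
```

Run:
```python
from h import *
s=robot.get_state();print(s["position"],s["joints"].round(1),s["wrist_force"].round(1),s["wrist_torque"].round(3))
```

```text
[0.56547732 0.18327018 0.30964585] [ -6.3  39.7 -23.  100.8  21.4  43.8  -1.2] [-2.1 -2.9 10.7] [-0.756  0.441 -0.049]
```

move_arm(steps="0 0 6 0 0 0 0;0 0 6 0 0 0 0;0 0 6 0 0 0 0;0 0 6 0 0 0 0;0 0 6 0 0 0 0")

```text
clock: 14.32
position: [0.5651, 0.1828, 0.3096]
orientation: [[-0.152, 0.988, -0.001], [0.988, 0.152, -0.002], [-0.002, -0.001, -1.0]]
wrist_force: [-3.8, -3.2, 11.8]
gripper_width: 0.0096
finger_force: 30.0
```

move_arm(steps="0 0 6 0 0 0 0;0 0 6 0 0 0 0;0 0 2 0 0 0 0;0 0 0 0 0 0 0;0 0 0 0 0 0 0")

```text
clock: 14.73
position: [0.5649, 0.1827, 0.3096]
orientation: [[0.087, 0.996, -0.001], [0.996, -0.087, -0.003], [-0.003, -0.001, -1.0]]
wrist_force: [-3.9, -4.8, 13.9]
gripper_width: 0.0097
finger_force: 30.0
```

Run:
```python
from h import *
s=robot.get_state();print(s["position"],s["joints"].round(1),s["wrist_force"].round(1),s["wrist_torque"].round(3))
```

```text
[0.56485825 0.18274923 0.30960777] [-13.9  38.4 -10.7 101.1  10.2  41.6 -35. ] [-3.9 -4.8 13.9] [-1.028  1.121  0.086]
```

move_arm(steps="0 0 3 0 0 0 0;0 0 2 0 0 0 0;0 0 2 0 0 0 0;0 0 0 0 0 0 0;0 0 0 0 0 0 0")

```text
clock: 15.15
position: [0.5646, 0.1829, 0.3096]
orientation: [[0.207, 0.978, -0.002], [0.978, -0.207, -0.002], [-0.003, -0.002, -1.0]]
wrist_force: [-5.7, -2.8, 14.5]
gripper_width: 0.0098
finger_force: 30.0
```

Run:
```python
from h import *
s=robot.get_state();print(s["position"],s["joints"].round(1),s["wrist_force"].round(1),s["wrist_torque"].round(3));print(np.degrees(np.arctan2(*s["orientation"][[1,0],0])))
```

```text
[0.56463233 0.18286119 0.30955826] [-15.2  38.3  -8.7 101.2   8.3  41.4 -40.3] [-5.7 -2.8 14.5] [-0.884  1.311  0.06 ]
78.0283089792181
```

move_arm(steps="0 0 1.5 0 0 0 0;0 0 1.5 0 0 0 0;0 0 0 0 0 0 0;0 0 0 0 0 0 0;0 0 0 0 0 0 0")

```text
clock: 15.57
position: [0.5645, 0.183, 0.3096]
orientation: [[0.258, 0.966, -0.003], [0.966, -0.258, -0.002], [-0.003, -0.002, -1.0]]
wrist_force: [-5.6, -3.0, 14.1]
gripper_width: 0.0101
finger_force: 30.0
```

Run:
```python
from h import *
s=robot.get_state();print(s["position"],s["joints"].round(1),s["wrist_force"].round(1),s["wrist_torque"].round(3));print(np.degrees(np.arctan2(*s["orientation"][[1,0],0])))
```

```text
[0.56445886 0.18303037 0.30959007] [-15.7  38.2  -7.9 101.2   7.5  41.3 -42.6] [-5.6 -3.  14.1] [-0.777  1.499  0.054]
75.0482800177335
```

move_arm(steps="0 0 0 0 0 -0.12 0;0 0 0 0 0 0 3;0 0 0 0 0 0 5;0 0 0 0 0 0 6;0 0 0 0 0 0 6")

```text
clock: 15.98
position: [0.5657, 0.184, 0.3092]
orientation: [[0.258, 0.966, 0.0], [0.966, -0.258, 0.0], [0.001, 0.0, -1.0]]
wrist_force: [-0.7, 0.1, -0.2]
gripper_width: 0.0331
finger_force: 0.0
```

move_arm(steps="0 0 0 0 0 0 6;0 0 0 0 0 -1 6;0 0 0 0 0 -1.5 6;0 0 0 0 0 -2 6;0 0 0 0 0 -2.5 6")

```text
clock: 16.4
position: [0.5651, 0.1837, 0.3797]
orientation: [[0.258, 0.966, -0.002], [0.966, -0.258, -0.001], [-0.001, -0.002, -1.0]]
wrist_force: [0.5, 0.6, -0.0]
gripper_width: 0.0597
finger_force: 0.0
```

move_arm(steps="0 0 0 0 0 -3 6;0 0 0 0 0 0 6;0 0 0 0 0 0 6;0 0 0 0 0 0 6;0 0 0 0 0 0 6")

```text
clock: 16.82
position: [0.5651, 0.1835, 0.4085]
orientation: [[0.258, 0.966, -0.002], [0.966, -0.258, -0.001], [-0.001, -0.002, -1.0]]
wrist_force: [-0.2, 0.3, 0.2]
gripper_width: 0.0598
finger_force: 0.0
```

Run:
```python
from h import *
np.set_printoptions(precision=4,suppress=True)
s=robot.get_state();print(s["position"],s["joints"].round(1),s["wrist_force"].round(1));C=cam("wrist",s);im=robot.capture("wrist")
ms=robot.masks_of("key_bow","wrist")
for m in ms[:4]:print(m["conf"],m["location"],m["pixels"].sum(),onz(C,m["location"],.129))
u,v=proj(C,(.5655,.1838,.125))[0].astype(int);x0,y0=max(u-80,0),max(v-60,0);print(x0,y0)
cv2.imwrite("pics/w6.png",im)
a=cv2.resize(im[y0:y0+120,x0:x0+160],None,fx=4,fy=4,interpolation=2)
cv2.imwrite("pics/w6c.png",a)
```

```text
[0.5651 0.1835 0.4085] [-14.9  31.3  -9.   95.7   5.8  53.5 -41.1] [-0.2  0.3  0.2]
0.71 [314.2, 209.1] 359 [[0.5653 0.1804 0.129 ]]
0.69 [315.3, 196.8] 473 [[0.5696 0.1921 0.129 ]]
0.63 [351.0, 336.3] 331 [[0.5665 0.0243 0.129 ]]
233 144
```

Run:
```python
from h import *
from scipy.optimize import differential_evolution as de
np.set_printoptions(precision=4,suppress=True)
s=robot.get_state();C=cam("wrist",s)
im=cv2.imread("pics/w6.png")
for mm in robot.masks_of("key_bow","wrist")[:2]:
    m=mm["pixels"];ys,xs=np.where(m);print(mm["location"],xs.min(),xs.max(),ys.min(),ys.max())
    def iou(q):
        x,y,a,z=q;cs,sn=np.cos(a),np.sin(a);P=[]
        for t in np.linspace(0,2*np.pi,40):
            for w in(-.005,.005):
                l=.015*np.cos(t);P.append((x+cs*l-sn*w,y+sn*l+cs*w,z+.015*np.sin(t)))
        h=cv2.convexHull((proj(C,P)*16).astype(np.int32))
        M=np.zeros((400,640),np.uint8);cv2.fillConvexPoly(M,h,1,shift=4)
        return -(m&(M>0)).sum()/(m|(M>0)).sum()
    r=de(iou,[(.55,.58),(.17,.20),(.7,2.4),(.12,.14)],seed=0,maxiter=60);print(r.x,np.degrees(r.x[2]),r.fun)
S=cam("side");cs=robot.capture("side")
for mm in robot.masks_of("key_bow","side")[:4]:
    print(mm["conf"],mm["location"],mm["pixels"].sum())
print("pred side bow",proj(S,[(.5655,.1838,.129),(.5655,.1838,.144)]))
u,v=proj(S,(.5655,.1838,.125))[0].astype(int)
b=cv2.resize(cs[v-40:v+40,u-50:u+50],None,fx=4,fy=4,interpolation=2)
a=cv2.resize(im[164:244,264:364],None,fx=4,fy=4,interpolation=2)
cv2.imwrite("pics/c6.png",np.hstack([a,b]))
```

```text
[314.2, 209.1] 308 319 189 224
[0.5657 0.1823 1.3229 0.127 ] 75.7966810888103 -0.883289124668435
[315.3, 196.8] 299 329 184 211
[0.5707 0.1935 2.3979 0.1288] 137.3886680500118 -0.46607669616519176
0.93 [218.9, 264.2] 429
0.75 [334.2, 246.2] 260
0.54 [342.3, 274.7] 299
pred side bow [[215.7738 256.768 ]
 [214.4542 249.1753]]
```

View pics/c6.png

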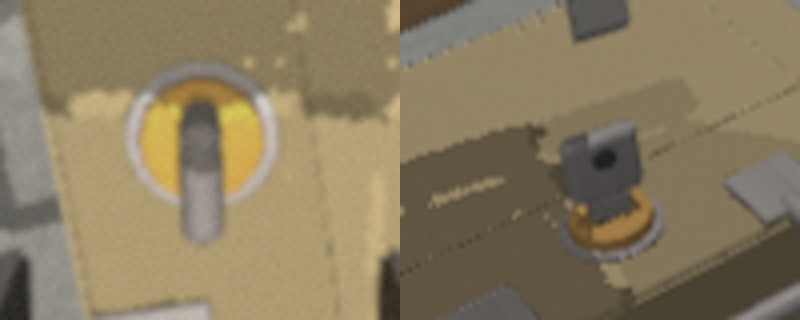

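The picture shows the key with its shoulder on the brass face, the bow turned about 100 degrees (7 of them play) and along the hinge line. Next, the bar.

move_arm(steps="0 0 5 0 0 0 4;0 0 5 0 0 0 4;0 0 0 0 -2.7 0 4;0 0 0 0 -2.7 0 4;0 0 0 0 -2.7 0 4")

```text
clock: 17.48
position: [0.4912, 0.2181, 0.4089]
orientation: [[0.423, 0.906, -0.001], [0.906, -0.423, -0.0], [-0.0, -0.001, -1.0]]
wrist_force: [0.3, 0.4, -0.4]
gripper_width: 0.0402
finger_force: 0.0
```

move_arm(steps="0 0 0 0 0 2.5 4;0 0 0 0 0 2.5 4;0 0 0 0 0 2 4;0 0 0 0 0 0 4;0 0 0 0 0 0 4")

```text
clock: 17.9
position: [0.4919, 0.2178, 0.3387]
orientation: [[0.422, 0.907, -0.002], [0.907, -0.422, -0.001], [-0.002, -0.002, -1.0]]
wrist_force: [0.4, 0.6, 0.6]
gripper_width: 0.0399
finger_force: 0.0
```

Run:
```python
from h import *
np.set_printoptions(precision=4,suppress=True)
s=robot.get_state();print(s["position"],s["joints"].round(1),s["gripper_width"]);C=cam("wrist",s);im=robot.capture("wrist");cv2.imwrite("pics/w7.png",im)
R=s["orientation"]
d=np.array([np.cos(np.radians(-5)),np.sin(np.radians(-5)),0]);n=np.array([-d[1],d[0],0])
L=np.array([.5655,.1838,.096]);bar=L-.082*d;print("bar",bar, "tool rel",rel(Rz(85),bar+[0,0,.18],s))
# brightness profile across the bar: sample along lid x at +-20..40 mm along bar, plane z=.098
for k in(.03,.04,.045):
    q=np.arange(-.03,.031,.002);P=proj(C,[bar+n*k+d*t+[0,0,.003] for t in q])
    g=cv2.remap(cv2.cvtColor(im,cv2.COLOR_BGR2GRAY),P[:,:1].astype(np.float32),P[:,1:].astype(np.float32),1).ravel()
    print(k,P[0].round(),P[-1].round(),list(g))
```

```text
[0.4919 0.2178 0.3387] [-22.7  32.   -6.1 108.7   5.1  39.8 -56.8] 0.039909705045368164
bar [0.4838 0.1909 0.096 ] tool rel (array([ -0.1046,   0.0913, -19.9541]), array([-2.7658,  0.4148,  6.2758]))
0.03 [272. 231.] [340. 208.] [np.uint8(87), np.uint8(87), np.uint8(89), np.uint8(91), np.uint8(90), np.uint8(131), np.uint8(175), np.uint8(120), np.uint8(138), np.uint8(143), np.uint8(147), np.uint8(144), np.uint8(141), np.uint8(116), np.uint8(101), np.uint8(111), np.uint8(107), np.uint8(96), np.uint8(114), np.uint8(107), np.uint8(99), np.uint8(98), np.uint8(116), np.uint8(142), np.uint8(143), np.uint8(142), np.uint8(139), np.uint8(141), np.uint8(141), np.uint8(145), np.uint8(145)]
0.04 [268. 220.] [336. 197.] [np.uint8(211), np.uint8(206), np.uint8(206), np.uint8(210), np.uint8(212), np.uint8(204), np.uint8(128), np.uint8(138), np.uint8(140), np.uint8(139), np.uint8(144), np.uint8(144), np.uint8(143), np.uint8(119), np.uint8(101), np.uint8(113), np.uint8(104), np.uint8(97), np.uint8(111), np.uint8(124), np.uint8(100), np.uint8(99), np.uint8(110), np.uint8(142), np.uint8(142), np.uint8(141), np.uint8(140), np.uint8(142), np.uint8(143), np.uint8(145), np.uint8(149)]
0.045 [265. 215.] [334. 191.] [np.uint8(210), np.uint8(195), np.uint8(197), np.uint8(210), np.uint8(211), np.uint8(190), np.uint8(124), np.uint8(144), np.uint8(142), np.uint8(141), np.uint8(139), np.uint8(140), np.uint8(141), np.uint8(117), np.uint8(103), np.uint8(128), np.uint8(125), np.uint8(110), np.uint8(114), np.uint8(109), np.uint8(97), np.uint8(95), np.uint8(120), np.uint8(141), np.uint8(138), np.uint8(136), np.uint8(141), np.uint8(147), np.uint8(146), np.uint8(142), np.uint8(140)]
```

Wrong turning sense; correcting yaw by -20 degrees at this height, then shifting over the bar.

move_arm(steps="0 0 -6.7 0 0 0 4;0 0 -6.7 0 0 0 4;0 0 -6.6 0 0 0 4;0 0 0 -1.4 -0.2 0 4;0 0 0 -1.35 -0.15 0 4")

```text
clock: 18.37
position: [0.4863, 0.1901, 0.3405]
orientation: [[0.089, 0.996, 0.002], [0.996, -0.089, 0.001], [0.001, 0.002, -1.0]]
wrist_force: [0.3, -0.3, -0.5]
gripper_width: 0.0399
finger_force: 0.0
```

move_arm(steps="0 0 0 0 0 1 4;0 0 0 0 0 1 4;0 0 0 0 0 0 4;0 0 0 0 0 0 4;0 0 0 0 0 0 4")

```text
clock: 18.78
position: [0.4862, 0.1914, 0.3191]
orientation: [[0.086, 0.996, -0.0], [0.996, -0.086, 0.0], [0.0, -0.0, -1.0]]
wrist_force: [0.0, -0.1, 0.6]
gripper_width: 0.0403
finger_force: 0.0
```

Run:
```python
from h import *
np.set_printoptions(precision=4,suppress=True)
s=robot.get_state();print(s["position"],s["joints"].round(1),s["gripper_width"]);C=cam("wrist",s);im=robot.capture("wrist");cv2.imwrite("pics/w8.png",im)
print(s["orientation"])
d=np.array([np.cos(np.radians(-5)),np.sin(np.radians(-5)),0]);n=np.array([-d[1],d[0],0])
bar=np.array([.486,.1907,.096]);print("tool rel",rel(Rz(85),bar+[0,0,.18],s))
for k in(.02,.03,.045):
    q=np.arange(-.02,.021,.002);P=proj(C,[bar+n*k+d*t+[0,0,.003] for t in q])
    g=cv2.remap(cv2.cvtColor(im,cv2.COLOR_BGR2GRAY),P[:,:1].astype(np.float32),P[:,1:].astype(np.float32),1).ravel()
    print(k,P[0].round(),P[-1].round(),g.astype(int))
```

```text
[0.4862 0.1914 0.3191] [-16.7  32.9 -11.5 111.9  10.6  36.2 -40. ] 0.04033532678605909
[[ 0.0861  0.9963 -0.0004]
 [ 0.9963 -0.0861  0.0001]
 [ 0.0001 -0.0004 -1.    ]]
tool rel (array([-0.024 , -0.0053,  0.0611]), array([-0.0703, -0.0076,  4.3086]))
0.02 [285. 204.] [339. 204.] [146 145 149 149 151 141 143 111 118 135 125 109 141 153 150 154 153 147
 146 151 150]
0.03 [285. 191.] [339. 191.] [140 138 136 141 141 145 143 112 119 134 129 107 138 145 148 152 150 148
 143 146 152]
0.045 [284. 171.] [340. 171.] [117 117 117 117 118 118 121 104 118 138 129 107 112 118 120 121 118 114
 117 120 117]
```

move_arm(steps="0 0 0 -0.05 -0.15 1 4;0 0 0 0 0 1.2 4;0 0 0 0 0 1.2 4;0 0 0 0 0 0.9 4;0 0 0 0 0 0 4")

```text
clock: 19.25
position: [0.4842, 0.1905, 0.275]
orientation: [[0.086, 0.996, -0.002], [0.996, -0.086, -0.001], [-0.001, -0.002, -1.0]]
wrist_force: [0.3, 0.3, -0.6]
gripper_width: 0.0401
finger_force: 0.0
```

move_arm(steps="0 0 0 0 0 0 2;0 0 0 0 0 0 0;0 0 0 0 0 0 0;0 0 0 0 0 0 0;0 0 0 0 0 0 0")

```text
clock: 19.67
position: [0.4832, 0.1908, 0.2767]
orientation: [[0.086, 0.996, -0.004], [0.996, -0.086, -0.0], [-0.001, -0.004, -1.0]]
wrist_force: [-9.8, 2.2, 8.4]
gripper_width: 0.0105
finger_force: 4.9
```

move_arm(steps="0 0 0 0 0 0 0;0 0 0 0 0 0 0;0 0 0 0 0 0 0;0 0 0 0 0 0 0;0 0 0 0 0 0 0")

```text
clock: 20.08
position: [0.4829, 0.1909, 0.2767]
orientation: [[0.086, 0.996, -0.004], [0.996, -0.086, -0.0], [-0.001, -0.004, -1.0]]
wrist_force: [-5.3, 1.3, 6.3]
gripper_width: 0.0087
finger_force: 30.0
```

Run:
```python
import numpy as np
a=np.radians(np.arange(0,66,3));y=-.242*np.cos(a)+.006*np.sin(a);z=.242*np.sin(a)+.006*np.cos(a)
for i in range(len(a)-1):print(3*(i+1),round(100*(y[i+1]-y[i]),2),round(-100*(z[i+1]-z[i]),2))
```

```text
3 0.06 -1.27
6 0.13 -1.26
9 0.2 -1.25
12 0.26 -1.24
15 0.33 -1.22
18 0.39 -1.21
21 0.45 -1.18
24 0.51 -1.16
27 0.57 -1.13
30 0.63 -1.1
33 0.69 -1.06
36 0.74 -1.03
39 0.8 -0.99
42 0.85 -0.94
45 0.89 -0.9
48 0.94 -0.85
51 0.98 -0.8
54 1.02 -0.75
57 1.06 -0.69
60 1.1 -0.64
63 1.13 -0.58
```

move_arm(steps="0 0 0 0 0.01 -0.4 0;0 0 0 0 0.02 -0.4 0;0 0 0 0 0.03 -0.46 0;0 0 0 0 0 0 0;0 0 0 0 0 0 0")

```text
clock: 20.5
position: [0.4836, 0.1907, 0.2888]
orientation: [[0.086, 0.996, -0.004], [0.996, -0.086, -0.0], [-0.001, -0.004, -1.0]]
wrist_force: [-5.5, 2.5, -4.5]
gripper_width: 0.0092
finger_force: 30.0
```

move_arm(steps="0 0 0 0 0.08 -1.26 0;0 0 0 0 0.15 -1.25 0;0 0 0 0 0.26 -1.24 0;0 0 0 0 0.33 -1.22 0;0 0 0 0 0 0 0")

```text
clock: 20.92
position: [0.4924, 0.1898, 0.3402]
orientation: [[0.087, 0.996, -0.002], [0.996, -0.087, -0.0], [-0.0, -0.002, -1.0]]
wrist_force: [-5.5, 2.4, -2.7]
gripper_width: 0.0089
finger_force: 30.0
```

Run:
```python
from h import *
s=robot.get_state();print(s["position"],s["joints"].round(1),s["wrist_force"].round(1),s["wrist_torque"].round(3))
im=robot.capture("side");m=robot.masks_of("case_lid","side");print([(x["conf"],x["location"],x["pixels"].sum()) for x in m[:2]])
```

```text
[0.49241047 0.18982349 0.34016256] [-15.8  31.5 -12.2 110.    9.9  39.7 -38.9] [-5.5  2.4 -2.7] [ 0.36   1.379 -0.024]
[(0.62, [166.9, 266.0], np.int64(7239))]
```

move_arm(steps="0 0 0 0 0.39 -1.21 0;0 0 0 0 0.45 -1.18 0;0 0 0 0 0.51 -1.16 0;0 0 0 0 0.57 -1.13 0;0 0 0 0 0.6 -1.1 0")

```text
clock: 21.43
position: [0.5169, 0.1876, 0.3966]
orientation: [[0.086, 0.996, -0.005], [0.996, -0.086, -0.001], [-0.001, -0.005, -1.0]]
wrist_force: [-5.7, 1.9, -2.0]
gripper_width: 0.0089
finger_force: 30.0
```

move_arm(steps="0 0 0 0 0.67 -1.06 0;0 0 0 0 0.74 -1.03 0;0 0 0 0 0.8 -0.99 0;0 0 0 0 0 0 0;0 0 0 0 0 0 0")

```text
clock: 21.85
position: [0.5384, 0.1856, 0.4279]
orientation: [[0.087, 0.996, -0.006], [0.996, -0.087, -0.001], [-0.001, -0.006, -1.0]]
wrist_force: [-9.8, 0.2, 2.6]
gripper_width: 0.0091
finger_force: 30.0
```

Run:
```python
from h import *
s=robot.get_state();p=s["position"];print(p,s["joints"].round(1),s["wrist_force"].round(1),s["wrist_torque"].round(3))
u=np.array([.9962,-.0872]);h=np.array([.4829,.1909])+.242*u
y=(p[:2]-h)@u; z=p[2]-.2767+.006; print("r",np.hypot(y,z),"theta",np.degrees(np.arctan2(z,-y)-np.arctan2(.006,.242)), (p[:2]-h)@[.0872,.9962])
```

```text
[0.53842662 0.18564928 0.42787433] [-12.9  28.4 -13.5  98.1   7.7  54.8 -34.2] [-9.8  0.2  2.6] [ 0.142  2.163 -0.076]
r 0.24369188211736761 theta 38.74327751377611 -0.00038884257842773033
```

move_arm(steps="0 0 0 0 0.78 -0.97 0;0 0 0 0 0.86 -0.92 0;0 0 0 0 0.94 -0.85 0;0 0 0 0 0.98 -0.8 0;0 0 0 0 1.0 -0.75 0")

```text
clock: 22.27
position: [0.5839, 0.1815, 0.4714]
orientation: [[0.086, 0.996, -0.007], [0.996, -0.086, -0.002], [-0.002, -0.007, -1.0]]
wrist_force: [-10.1, -1.8, 7.4]
gripper_width: 0.0092
finger_force: 30.0
```

move_arm(steps="0 0 0 0 1.05 -0.7 0;0 0 0 0 0.7 -0.45 0;0 0 0 0 0 0 0;0 0 0 0 0 0 0;0 0 0 0 0 0 0")

```text
clock: 22.68
position: [0.6021, 0.1795, 0.4838]
orientation: [[0.087, 0.996, -0.002], [0.996, -0.087, -0.001], [-0.001, -0.002, -1.0]]
wrist_force: [-9.1, -0.7, 9.3]
gripper_width: 0.0087
finger_force: 30.0
```

```bash
cat > th.py <<'E'
from h import *
s=robot.get_state();p=s["position"];R=s["orientation"];print(p,s["clock"],s["joints"].round(1),s["wrist_force"].round(1),s["wrist_torque"].round(3))
g=p+R@[0,0,.18]
u=np.array([.9962,-.0872]);h=np.array([.4829,.1909])+.242*u
y=(g[:2]-h)@u; z=g[2]-.0967+.006; print("r",np.hypot(y,z),"theta",np.degrees(np.arctan2(z,-y)-np.arctan2(.006,.242)))
E
python3 th.py
```

```text
[0.60208545 0.17954671 0.48384681] 22.6833 [-11.2  30.6 -13.2  84.2   7.3  66.2 -30.6] [-9.1 -0.7  9.3] [-0.426  1.968 -0.037]
r 0.24594072117673568 theta 58.65275118232399
```

```bash
cat > edge.py <<'E'
from h import *
import sys
u=np.array([.9962,-.0872,0]);n=np.array([.0872,.9962,0]);k=np.array([0,0,1.])
H0=np.array([.5655,.1838,.09])+.16*u
def lid(th,a,y,zz,H): # a: dist from hinge toward front, y along hinge, zz above underside
    return H-a*(u*np.cos(th)-k*np.sin(th))+zz*(u*np.sin(th)+k*np.cos(th))+y*n
def score(C,G,th,H):
    t=np.linspace(0.03,.97,80);tot=0
    for z0 in(0,.006):
      for e in([lid(th,.2,-.14+.28*q,z0,H) for q in t],[lid(th,.2*q,.14,z0,H) for q in t],[lid(th,.2*q,-.14,z0,H) for q in t]):
        P=proj(C,e).astype(np.float32);d=np.gradient(P,axis=0);d/=np.linalg.norm(d,axis=1,keepdims=True);nn=np.c_[-d[:,1],d[:,0]]
        g=[cv2.remap(x,P[:,:1],P[:,1:],1).ravel() for x in G]
        tot+=np.minimum(np.abs(g[0]*nn[:,0]+g[1]*nn[:,1]),60).mean()
    return tot
def run(im,C,rng):
    im=cv2.GaussianBlur(im,(0,0),1).astype(np.float32).mean(2)
    G=[cv2.Sobel(im,cv2.CV_32F,1,0)/4,cv2.Sobel(im,cv2.CV_32F,0,1)/4]
    res=[]
    for th in rng:
        res.append(max((score(C,G,np.radians(th),H0+dx*u+dy*n),dx,dy) for dx in(-.004,0,.004) for dy in(-.004,0,.004)))
    o=np.argsort([-r[0] for r in res])[:5];return [(float(rng[i]),round(float(res[i][0]),1),res[i][1:]) for i in o]
if __name__=="__main__":
    for c in("side","top"):
        print(c,"closed",run(cv2.imread(f"pics/{c}0.png"),cam(c),np.arange(-3,6,.5)))
        im=robot.capture(c);cv2.imwrite(f"pics/{c}9.png",im)
        print(c,"now",run(im,cam(c),np.arange(45,75,.5)))
E
python3 edge.py
```

```text
side closed [(-0.5, 82.7, (0, 0.004)), (0.5, 82.4, (-0.004, 0.004)), (-1.0, 82.1, (0, 0.004)), (-2.0, 81.8, (0.004, 0.004)), (-1.5, 81.2, (0.004, 0.004))]
side now [(54.5, 74.6, (-0.004, -0.004)), (54.0, 73.9, (-0.004, -0.004)), (59.5, 72.2, (-0.004, 0.004)), (60.0, 72.1, (-0.004, 0.004)), (58.5, 70.3, (-0.004, 0.004))]
top closed [(1.5, 165.0, (-0.004, -0.004)), (1.0, 164.9, (-0.004, -0.004)), (0.5, 164.1, (-0.004, -0.004)), (2.0, 164.1, (-0.004, -0.004)), (0.0, 162.8, (-0.004, -0.004))]
top now [(54.5, 106.7, (-0.004, 0)), (55.0, 103.7, (-0.004, 0)), (54.0, 103.0, (-0.004, 0)), (53.5, 99.2, (0, 0)), (53.0, 97.6, (0, 0))]
```

```bash
cat > fit2.py <<'E'
from edge import *
from scipy.optimize import least_squares
np.set_printoptions(precision=4,suppress=True)
T=np.array([(.4829,.1909,.2767,-.004),(.4836,.1907,.2888,-.004),(.4924,.1898,.3402,-.002),(.5169,.1876,.3966,-.005),(.5384,.1856,.4279,-.006),(.5839,.1815,.4714,-.007),(.6021,.1795,.4838,-.002)])
g=np.c_[T[:,:2]@u[:2]+.18*T[:,3],T[:,2]-.18]
for fix in(True,False):
    f=lambda q:np.hypot(*(g-q[:2]).T)-(.24207 if fix else q[2])
    r=least_squares(f,[g[0,0]+.242,.09,.242]);d=g[-1]-r.x[:2]
    print(r.x,r.fun*1000,"th",np.degrees(np.arctan2(d[1],-d[0]))-1.42, "th0",np.degrees(np.arctan2(g[0,1]-r.x[1],r.x[0]-g[0,0]))-1.42)
S,Tc=cam("side"),cam("top");W=cam("wrist")
obs={}
for c,C in(("side",S),("top",Tc),("wrist",W)):
    im=robot.capture(c);cv2.imwrite(f"pics/{c}10.png",im)
    print(c,"pred bow@60",proj(C,lid(np.radians(60),.16,0,.039,H0)),"@55",proj(C,lid(np.radians(55),.16,0,.039,H0)))
    for th in("key_bow","lock_face","case_lid"):
        for m in robot.masks_of(th,c)[:3]:
            print(" ",th,round(m["conf"],2),np.round(m["location"],1),m["pixels"].sum())
            if th=="case_lid":
                res=[]
                for a in np.arange(40,80,1.):
                    M=np.zeros((400,640),np.uint8)
                    h=cv2.convexHull(proj(C,[lid(np.radians(a),q,w,z,H0) for q in(0,.2) for w in(-.14,.14) for z in(0,.006)]).astype(np.int32));cv2.fillConvexPoly(M,h,1)
                    res.append(((M>0)&m["pixels"]).sum()/((M>0)|m["pixels"]).sum())
                o=np.argsort(res)[::-1][:3];print("   iou",[(40+i,round(res[i],3)) for i in o])
E
python3 fit2.py
```

```text
[0.7062 0.0947 0.242 ] [ 0.4843  0.172  -0.3983 -0.4918 -0.2081  0.3257  0.243 ] th 58.227582322956536 th0 -0.9475560859297976
[0.7119 0.0915 0.2481] [ 0.1209 -0.0442 -0.1466 -0.0584  0.1333  0.177  -0.1821] th 57.472127502805606 th0 -0.218670350041122
side pred bow@60 [[170.6899 164.0188]] @55 [[174.8953 169.6042]]
  key_bow 0.8 [172.5 169.8] 205
  key_bow 0.59 [333.7 246.1] 310
  key_bow 0.28 [438.3 187.9] 467
  lock_face 0.63 [184.4 193. ] 367
  case_lid 0.69 [171.8 199.5] 11334
   iou [(np.int64(57), np.float64(0.868)), (np.int64(56), np.float64(0.85)), (np.int64(58), np.float64(0.848))]
top pred bow@60 [[170.8291 144.9607]] @55 [[171.0571 153.0879]]
  key_bow 0.74 [305.1 258. ] 261
  key_bow 0.67 [318.6 223.9] 243
  key_bow 0.6 [175.  149.4] 339
  lock_face 0.68 [171.6 162.7] 93
  case_lid 0.57 [209.6 166.1] 3228
   iou [(np.int64(55), np.float64(0.571)), (np.int64(54), np.float64(0.558)), (np.int64(56), np.float64(0.547))]
wrist pred bow@60 [[406.6859 219.7069]] @55 [[388.8274 217.8978]]
  key_bow 0.59 [398.1 219. ] 1477
  lock_face 0.64 [366.1 211.7] 520
  lock_face 0.48 [214. 202.] 3308
  case_lid 0.69 [359.6 156.2] 20464
   iou [(np.int64(51), np.float64(0.654)), (np.int64(56), np.float64(0.653)), (np.int64(52), np.float64(0.651))]
```

Force and images agree on about 57.5 degrees; a small further lift.

move_arm(steps="0 0 0 0 0.42 -0.32 0;0 0 0 0 0.42 -0.32 0;0 0 0 0 0 0 0;0 0 0 0 0 0 0;0 0 0 0 0 0 0")

```text
clock: 23.8
position: [0.6112, 0.1787, 0.4893]
orientation: [[0.087, 0.996, -0.001], [0.996, -0.087, -0.001], [-0.001, -0.001, -1.0]]
wrist_force: [-6.0, -1.3, 5.3]
gripper_width: 0.009
finger_force: 30.0
```

Run:
```python
from edge import *
s=robot.get_state();p=s["position"];R=s["orientation"];g=p+R@[0,0,.18];a,b=g[:2]@u[:2],g[2]
print(p,s["dq"].round(1),s["wrist_force"].round(1),s["gripper_width"],s["finger_force"])
for c in((.7062,.0947),(.7119,.0915)):print("th",np.degrees(np.arctan2(b-c[1],c[0]-a))-1.42)
for c in("wrist","top","side"):
    robot.capture(c);C=cam(c)
    P=[proj(C,lid(np.radians(t),.16,0,.039,H0))[0].round(1) for t in(55,58,60,62)]
    print(c,P,[(round(m["conf"],2),m["location"]) for m in robot.masks_of("key_bow",c)[:3]])
```

```text
[0.6112412  0.17867099 0.48925004] [-0.   0.1 -0.1  0.1  0.  -0.2 -0. ] [-6.  -1.3  5.3] 0.008997567889275861 30.007748007774353
th 60.79440805624519
th 59.974061003735926
wrist [array([376. , 215.7]), array([386.3, 216.7]), array([393.3, 217.4]), array([400.4, 218. ])] [(0.73, [396.9, 218.9]), (0.26, [365.3, 212.8])]
top [array([171.1, 153.1]), array([170.9, 148.2]), array([170.8, 145. ]), array([170.8, 141.7])] [(0.81, [173.2, 144.5]), (0.66, [304.1, 257.1]), (0.56, [319.6, 224.6])]
side [array([174.9, 169.6]), array([172.4, 166.2]), array([170.7, 164. ]), array([169., 162.])] [(0.72, [170.4, 164.1]), (0.6, [343.8, 273.5]), (0.53, [334.8, 244.0])]
```

move_arm(steps="0 0 0 0 0 0 0;0 0 0 0 0 0 0;0 0 0 0 0 0 0;0 0 0 0 0 0 0;0 0 0 0 0 0 0")

```text
clock: 24.52
position: [0.6112, 0.1787, 0.4892]
orientation: [[0.087, 0.996, -0.001], [0.996, -0.087, -0.001], [-0.001, -0.001, -1.0]]
wrist_force: [-5.7, -0.6, 5.7]
gripper_width: 0.0089
finger_force: 30.0
```

```bash
python3 -c "
from workcell import robot
s=robot.get_state();print(s['position'],s['gripper_width'],s['finger_force'],s['wrist_force'])
print(robot.hand_in())"
```

```text
[0.61119784 0.17867123 0.48922415] 0.008923497867338275 30.00784009695053 [-5.6717839  -0.58152037  5.72990459]
the job is handed in; nothing more can be done
None
```

I handed the job in at about 24.5 s: the key is fully home in the lock, turned clockwise to about the 90° stop and left there. The gripper holds the lid steady by its bar at about 60°; I saw no sign that the arm had disturbed anything else.

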